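# Check a bottle's cap height and show its seal to the camera

## Robot

A 6-joint arm with a two-finger parallel gripper is mounted at the origin on a cart in front of the work surface, level with it; the furniture and walls round the work are solid. World frame = base frame: x ahead of the robot, y to its left, z up, the work surface at z = 0. Lengths are in m, angles in rad, forces in N, time in s.
With the tool pointing down it reaches from about 0.275 to 0.85 m from the base axis. Payload 5.2 kg.
Tool frame: the origin (TCP) lies at the very end of the fingers, on their centre line; the grasp point (between the pads) lies 19 mm behind it; z points along the fingers, y is the line along which they close (so a half turn about z gives the same grasp; the last joint's range is limited). The gripper opens to 85 mm and grips with 20 to 120 N. Pads are 22 mm wide; open, the fingers measure 114 mm over their backs; the gripper's body (76 mm by 85 mm) begins 54 mm behind the grasp point. The pads swing forward as they close: fully open they stand 13 mm farther back than shut.
Start: joints at [-1.332, 0.259, 1.535, -0, 1.348, -0.203], TCP at [0.235, -0.497, 0.231] pointing down, gripper open.
Joint ranges: [-3.14, 3.14], [-0.91, 2.08], [0.19, 2.58], [-1.22, 4.36], [0.22, 2.71], [-3.12, 3.12]. Speed limits (rad/s): [2.57, 2.57, 3.14, 3.14, 3.14, 3.14].

## Interface

Orientations are given as a unit quaternion [x, y, z, w].
In Python, from workcell import readout, read_camera, camera_info, job gives the robot as it stands.
- The arm moves only by the tool carry_out, never from a script. Its argument "plan" is a list that holds one entry, the list of rows, each a list of 7 numbers: the turn, a rotation vector about the tool's x, y, z in degrees, then the shift along the tool's x, y, z in m, then the opening in per cent of the stroke, from 0 (shut) to 100 (fully open). A call has 1 to 5 rows; each row is the pose to reach, as a shift and turn from the pose commanded when the call began, along the tool's axes at that moment; what a row does not reach only later rows make up. A row lasts 1/12 s, in which the tool goes at most 41.7 mm and 7.16 degrees, less where a joint would pass 70% of its speed; a pose out of reach is approached as far as the arm can. A call with a gripper value outside its range is refused whole. The fingers move at their own pace and stop on an object; "squeeze" is the grip in N (left out, the last holds). Time passes only in rows, so rows that repeat a pose let the fingers close. It gives the time, the measured TCP pose, the force, the opening and the grip force at its end, in the units of the state.
- readout.sense(): the state, without advancing time (a new reading comes with each control period).
- read_camera(name): name is "side" or "top" or "wrist"; returns (picture, depth): 420x560x3 uint8, red, green, blue; 420x560 float32, m along the optical axis (not along the pixel's ray), 0 where there is no reading.
- camera_info(name): a dict with "fx", "fy", "cx", "cy" (pixels), "R" (3x3) and "t" (3): a world point X has camera coordinates R X + t. Camera axes: x right, y down, z forward; pixel columns grow to the right and rows downward; lengths in m; the calibration is good to about 2 mm. A picture is of the moment at which its call begins: read the wrist's pose just before it. camera_info takes no time and is no camera call; for the wrist camera it gives the pose at the moment of the call.
- job.close_job(): hands the job in; it is judged then, once.
The state is a dict: "time_s": time; "q": joint angles; "dq": joint speeds; "effort": joint torques, N m; "tool_pos": TCP position; "tcp_rot": TCP orientation; "ft_force": force on the tool from outside, world axes, zero at the start; "ft_torque": the same for the moment, N m; "gripper_width": finger opening in m; "finger_force": force on a finger pad.
Only numpy, scipy, OpenCV 4.12 (cv2) and the standard library are available. Lean on these libraries where they do the work, as an engineer would, in place of code of your own. Each camera call takes 0.05 s, during which the arm holds its last target. There are 200 camera calls.

## Task

Check the capped sample bottle on the inspection bench. First push the gauge's green button down until its foot rests gently on the bottle's cap, keep it there for a second for the reading, and let the gauge rise fully again; then, by its knob, turn the sprung mirror until the camera sees the red seal dot on the back of the bottle by reflection, and finish while still holding the mirror at that angle. Do not touch the glass, and leave the bottle and the other things where they stand.

Things in the scene. Friction and masses are not known exactly. Their poses are not given: they have to be found in the camera images.
- viewer: fixed viewing bench: aluminium optical rail 245 x 46 x 20 mm. Origin on the surface straight under the mirror's upright turning axis, z up; the rail runs along its -x to a small blue camera (top 102 mm high), which looks level along +x at the mirror, its line of sight 82 mm above the surface and straight through the turning axis
- camera_lens (a point): centre of the camera's lens front, 105 mm from the mirror's turning axis and 82 mm high
- mirror (a joint): turn of the sprung swivel mirror about its upright axis, rad, 0 to 1.2, growing counterclockwise seen from above. 0: the glass faces squarely back along the rail at the camera (a spring parks it there). The camera's view is thrown off the mirror at twice this angle, counterclockwise from the rail's -x direction. The return spring takes about 0.02 N m at 0 and 0.055 N m at 0.6 rad
- mirror_knob: black wing knob on top of the mirror, on its turning axis: an upright bar 10 mm thick (x), 36 mm wide (y), 24 mm high (z) with a white stripe over it; origin at the bar's centre, 150 mm above the surface, its top 162 mm; its x is square to the glass and it turns with the mirror. Below it a 30 mm disc at 134 to 140 mm, and the mirror's frame from 118 mm down. Grip the bar from above across its 10 mm
- mirror_glass: square mirror glass 60 x 60 x 4 mm in a dark frame 70 mm wide; origin at the centre of the reflecting face, which contains the turning axis, 83 mm above the surface; the reflecting face looks along its -x. Not to be touched
- sight (a point): point on the mirror's turning axis 82 mm above the surface; its x axis points level along the camera's line of sight after reflection in the mirror, y level to the left of that line, z up; it turns twice as far as the mirror
- seal_dot (a point): centre of the round red seal dot, 17 mm across, stuck on the back of the bottle, roughly facing the mirror, 50 mm above the bottle's foot; 11 to 17 cm from the mirror and mostly hidden from the robot's side
- bottle: loose white capped sample bottle with a yellow band, 45 mm across, 90 mm high, 120 g; origin at the centre of its underside, z up, the seal dot on its +x side
- seat: round height-adjustable aluminium seat, 56 mm across, under the gauge; its floor is 6 mm above its origin and has a 3 mm rim; the bottle stands in it. Its height differs from start to start by up to 16 mm; it cannot be moved
- gauge_stand: fixed grey gauge stand: base 84 x 128 x 14 mm, upright 19 mm column at its -y side to 214 mm height and an arm (top 197 mm) over the bottle; origin on the surface straight under the gauge's axis
- gauge (a joint): travel of the sprung cap-height gauge, m, 0 (fully up, parked by its spring) to 0.046 (down). The foot meets the cap after about 16 to 32 mm. Holding it down takes about 1.5 to 2.5 N before the foot touches
- gauge_top (a point): top centre of the gauge's round green press button, 34 mm across, on the gauge's axis; 248 mm above the surface when up
- gauge_foot: round steel foot of the gauge, 24 mm across, on its own light spring below the slide: 1.3 N to start it yielding, then 0.5 N per mm, 12 mm of give before it goes solid; origin at the centre of its lower face, 142 mm above the surface when the gauge is up
- acid_bottle: loose white bottle with red cap, 55 mm across, 113 mm high, bystander; origin at its underside
- buffer_bottle: loose white bottle with blue cap, 57 mm across, 123 mm high, bystander; origin at its underside
- vial_06: loose vial, 27 mm across, 61 mm high, in the white tray, bystander; origin at its underside
- vial_12: loose vial, 27 mm across, 61 mm high, in the white tray, bystander; origin at its underside
- forceps: loose steel forceps, 125 mm long, in the white tray, bystander; origin at the middle of its underside
Things that resemble listed ones, but are neither listed nor needed, are in the scene too. Leave any orange or pink look-alike of the bottle alone.

How it is judged:
By the outcome, as a careful person would: the job done as asked, in the order asked, and still so for the second after the job is handed in, while the arm keeps its last pose, push and grip.
It also fails if it takes over 42 s, if anything falls off the work surface, if the arm or the gripper's body presses on something with over 40 N, if the wrist force passes 120 N, or if a joint passes its speed limit or range.

## Working session

There is one attempt and no reset: what is moved stays moved. The work goes in short steps, Python scripts to look and compute and a tool call to move; the robot and the scene stay as the last step left them, time stands still between calls to the robot, and variables do not carry over. Pictures are saved under pics/ and viewed, at most 10 in all, crops included, and the job is handed in when it is done.

Besides the shell and the picture viewer there is one more tool, called by a JSON object that holds its "name" and its "arguments". carry_out: Moves the arm, as the interface text tells. Its arguments: {"type":"object","properties":{"plan":{"type":"array","items":{"type":"array","items":{"type":"array","items":{"type":"number"}}}},"squeeze":{"type":"number"}},"required":["plan"]}

```bash
mkdir -p pics; ls
cat > h.py <<'E'
import numpy as np, cv2
from workcell import readout, read_camera, camera_info, job
def snap(n,f):
    i=camera_info(n); p,d=read_camera(n); cv2.imwrite(f'pics/{f}.png',cv2.cvtColor(p,cv2.COLOR_RGB2BGR))
    np.savez(f'{f}.npz',p=p,d=d,R=i['R'],t=i['t'],k=[i['fx'],i['fy'],i['cx'],i['cy']]); return p,d
def cloud(f):
    z=np.load(f+'.npz'); fx,fy,cx,cy=z['k']; d=z['d']; v,u=np.mgrid[:420,:560]
    c=np.stack([(u-cx)/fx*d,(v-cy)/fy*d,d],-1); return (c-z['t'])@z['R'],z['p'],d
E
python3 - <<'E'
from h import *
snap('top','top');snap('side','side');s=readout.sense();print(s)
for n in('top','side'):
    i=camera_info(n);print(n,-np.array(i['R']).T@i['t'])
a,b=cv2.imread('pics/top.png'),cv2.imread('pics/side.png')
E
```

```text
pics
{'time_s': 0.1, 'q': array([-1.33182275e+00,  2.59270647e-01,  1.53597259e+00,  2.04485336e-05,
        1.34803340e+00, -2.02836096e-01]), 'dq': array([ 0.00192681, -0.00242687, -0.00269752, -0.00269583,  0.00111446,
        0.00114799]), 'effort': array([ 2.85116505e-03, -4.46970427e+01, -2.91247720e+01, -3.36430357e-04,
        6.28041642e-03,  3.24793700e-05]), 'tool_pos': array([ 0.23505995, -0.49670509,  0.23055798]), 'tcp_rot': array([ 9.75699738e-01,  2.19110272e-01, -5.24485052e-06, -8.42037086e-04]), 'ft_force': array([0.26835626, 0.72756108, 0.31533615]), 'ft_torque': array([ 0.01508296, -0.00332284,  0.00075294]), 'finger_force': 0.0, 'gripper_width': 0.08553840773649114}
top [0.32861073 0.090808   1.44141206]
side [0.08730179 1.11120898 0.77981935]
```

View pics/top.png

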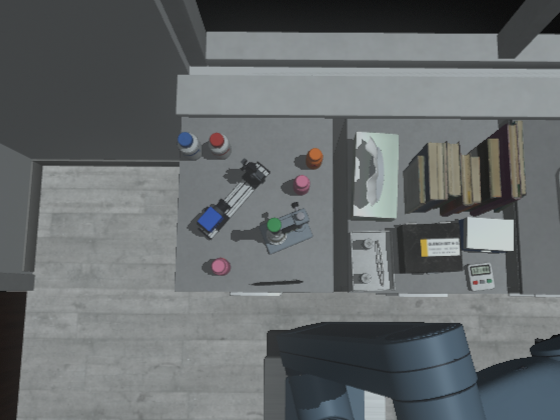

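View pics/side.png

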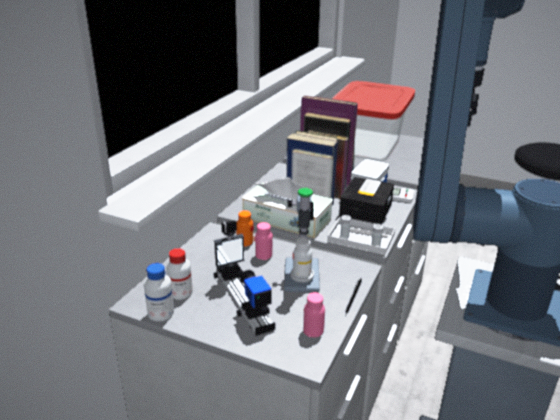

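Top view: green gauge button at (274,226), with the white bottle below it at (278,237). The mirror with its black knob is at ~(256,173) and the blue camera at (210,218). The look-alikes are pink at (302,184) and (220,267), and orange at (315,158). The side view shows the mirror at (230,250), the button at (305,192) and the white bottle with its yellow band at (303,262).

Run:
```python
from h import *
for f in('top','side'):
    P,p,d=cloud(f); hsv=cv2.cvtColor(p,cv2.COLOR_RGB2HSV).astype(int)
    H,S,V=hsv[...,0],hsv[...,1],hsv[...,2]; ok=(d>0)
    def rep(n,m):
        m=m&ok
        q=P[m]; v,u=np.nonzero(m)
        if len(q): print(f,n,len(q),'px',u.mean().round(1),v.mean().round(1),'med',np.median(q,0).round(4),'mid',((np.percentile(q,3,axis=0)+np.percentile(q,97,axis=0))/2).round(4),'min',q.min(0).round(3),'max',q.max(0).round(3))
    rep('green',(H>50)&(H<75)&(S>150)&(P[...,2]>.2))
    rep('bluecam',(H>105)&(H<125)&(S>150)&(P[...,2]>.08)&(P[...,2]<.11))
    m=np.zeros_like(ok)
    if f=='top': m[155:195,235:280]=1
    else: m[210:250,205:250]=1
    rep('knob',m&(P[...,2]>.145)&(P[...,2]<.18)&(P[...,0]<.85))
    rep('knobwhite',m&(P[...,2]>.15)&(P[...,2]<.18)&(V>120))
    if f=='top':
        m[:]=0;m[165:245,195:275]=1
        rep('rail',m&(P[...,2]>.012)&(P[...,2]<.028))
        mm=(m&ok&(P[...,2]>.01)&(P[...,2]<.026)).astype(np.uint8)
        q=P[mm>0][:,:2].astype(np.float32)*1000; print(cv2.minAreaRect(q))
a=cv2.imread('pics/top.png')[150:260,190:330]; b=cv2.imread('pics/side.png')[180:340,200:340]
cv2.imwrite('pics/c.png',np.hstack([cv2.resize(a,(440,346),interpolation=3),cv2.resize(b,(303,346),interpolation=3)]))
```

```text
top bluecam 299 px 209.5 218.6 med [0.5018 0.2968 0.1022] mid [0.5023 0.297  0.102 ] min [0.473 0.268 0.094] max [0.532 0.326 0.11 ]
top knob 70 px 250.3 166.0 med [0.6266 0.1906 0.1622] mid [0.6271 0.1903 0.158 ] min [0.614 0.176 0.145] max [0.642 0.206 0.169]
top knobwhite 1 px 248.0 161.0 med [0.6393 0.1963 0.1626] mid [0.6393 0.1963 0.1626] min [0.639 0.196 0.163] max [0.639 0.196 0.163]
top rail 762 px 240.9 202.5 med [0.5683 0.2279 0.0185] mid [0.5566 0.2372 0.0194] min [0.445 0.136 0.012] max [0.664 0.339 0.028]
((550.9544677734375, 242.7945556640625), (219.73922729492188, 198.59271240234375), 2.3002820014953613)
side green 80 px 304.8 192.0 med [0.4712 0.1353 0.247 ] mid [0.4717 0.1349 0.2463] min [0.457 0.121 0.243] max [0.486 0.15  0.25 ]
side bluecam 432 px 251.2 283.5 med [0.5064 0.3079 0.1008] mid [0.5881 0.3283 0.0958] min [ 0.474 -0.239  0.08 ] max [0.717 0.387 0.11 ]
side knob 135 px 228.3 225.6 med [0.6288 0.1977 0.1551] mid [0.6297 0.1973 0.1542] min [0.616 0.183 0.145] max [0.644 0.216 0.164]
side knobwhite 7 px 223.4 223.9 med [0.6398 0.204  0.1599] mid [0.6384 0.2017 0.159 ] min [0.633 0.193 0.154] max [0.643 0.209 0.164]
```

View pics/c.png

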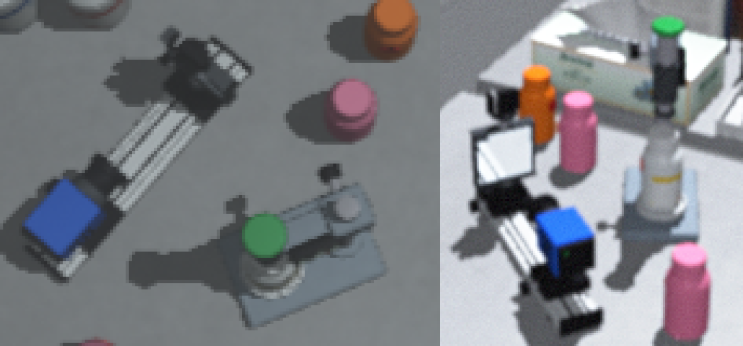

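The viewer points along about -40°, the mirror is near (0.627, 0.192) and the gauge near (0.471, 0.134). Next I'll move toward the gauge with the fingers shut.

{"name": "carry_out", "arguments": {"plan": [[[0, 0, 0, 0.028, -0.027, -0.014, 0], [0, 0, 0, 0.056, -0.054, -0.028, 0], [0, 0, 0, 0.084, -0.081, -0.042, 0], [0, 0, 0, 0.112, -0.108, -0.056, 0], [0, 0, 0, 0.14, -0.135, -0.07, 0]]]}}

```text
time_s: 0.52
tool_pos: [0.3041, -0.3133, 0.3014]
tcp_rot: [0.976, 0.219, -0.0, -0.001]
ft_force: [0.7, -0.7, 0.4]
gripper_width: 0.0255
finger_force: 0.0
```

{"name": "carry_out", "arguments": {"plan": [[[0, 0, 0, 0.028, -0.027, -0.004, 0], [0, 0, 0, 0.056, -0.054, -0.008, 0], [0, 0, 0, 0.084, -0.081, -0.012, 0], [0, 0, 0, 0.112, -0.108, -0.016, 0], [0, 0, 0, 0.14, -0.135, -0.02, 0]]]}}

```text
time_s: 0.93
tool_pos: [0.3728, -0.1314, 0.3214]
tcp_rot: [0.976, 0.219, 0.0, -0.0]
ft_force: [-0.0, -0.1, -0.0]
gripper_width: 0.0001
finger_force: 0.0
```

{"name": "carry_out", "arguments": {"plan": [[[0, 0, -5, 0.028, -0.027, 0, 0], [0, 0, -10, 0.056, -0.054, 0, 0], [0, 0, -15, 0.084, -0.081, 0, 0], [0, 0, -20, 0.112, -0.108, 0, 0], [0, 0, -25, 0.14, -0.135, 0, 0]]]}}

```text
time_s: 1.35
tool_pos: [0.4417, 0.0506, 0.3212]
tcp_rot: [0.904, 0.427, -0.0, 0.0]
ft_force: [1.5, 0.1, -0.1]
gripper_width: -0.0001
finger_force: 0.0
```

Run:
```python
from h import *
s=readout.sense();print(s['time_s'],s['q'].round(2),s['tool_pos'],s['tcp_rot'],s['ft_force'])
snap('wrist','w1');i=camera_info('wrist');R=np.array(i['R']);print(-R.T@i['t'],R[2])
P,p,d=cloud('side');  # bottle/cap/seat heights
for n,(x0,x1,y0,y1) in {'bottle':(.44,.50,.10,.17)}.items():
    m=(d>0)&(P[...,0]>x0)&(P[...,0]<x1)&(P[...,1]>y0)&(P[...,1]<y1)
    hz,e=np.histogram(P[m][:,2],bins=np.arange(0,.26,.005));print(hz)
    v,u=np.nonzero(m&(P[...,2]<.14));print(u.min(),u.max(),v.min(),v.max())
```

```text
1.35 [-0.14  0.02  1.6  -0.    1.52  0.55] [0.44165244 0.05060727 0.32118638] [ 9.04184137e-01  4.27142880e-01 -8.32488120e-05  1.68163524e-05] [ 1.52969873  0.05475383 -0.1411047 ]
[0.49025477 0.11307429 0.46420253] [-0.17899955 -0.21692015 -0.95963785]
[ 24  30 199  26  23  70  57  31  33  36  28  40  28  35  35  32  39  42
  44  48  29  23  30  85   5   0   0   0  17  32  10   6  21  31  29  31
  33  30  37  29  36   9  21  20  19  22  19   9  31  90   0]
285 318 238 296
```

View pics/w1.png

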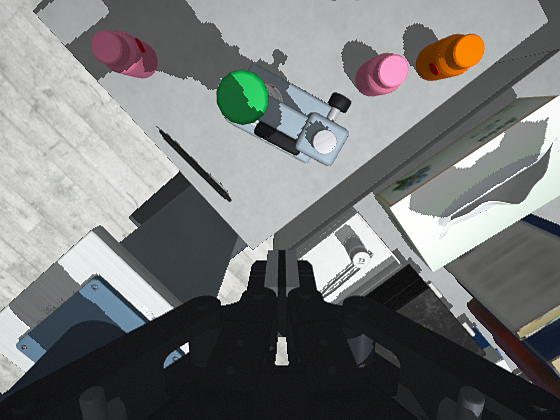

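The wrist view shows the green button at (243,97) with the gauge stand to its right, pink look-alikes at (124,54) and (381,75), and the orange one at (450,57). I'll measure the button here.

```bash
cat >> h.py <<'E'
def ray_at(f,u,v,z):
    q=np.load(f+'.npz');fx,fy,cx,cy=q['k'];o=-q['R'].T@q['t'];r=q['R'].T@[(u-cx)/fx,(v-cy)/fy,1];return o+r*(z-o[2])/r[2]
E
python3 - <<'E'
from h import *
P,p,d=cloud('w1');h=cv2.cvtColor(p,cv2.COLOR_RGB2HSV)
m=cv2.inRange(h,(45,120,40),(80,255,255));n,l,st,c=cv2.connectedComponentsWithStats(m)
k=1+st[1:,4].argmax();print(st[k],c[k]);q=P[(l==k)&(d>0)];q=q[q[:,2]>.2];print(len(q),q[:,2].max(),np.median(q,0))
t=q[q[:,2]>np.median(q[:,2])-.002];print((t.min(0)+t.max(0))/2,t.max(0)-t.min(0))
cn=max(cv2.findContours((l==k).astype(np.uint8),0,1)[0],key=len);e=cv2.fitEllipse(cn);print(e,ray_at('w1',*e[0],.248))
s=readout.sense();print(s['tool_pos'],ray_at('w1',0,0,.248)[:0])
P,p,d=cloud('top');h=cv2.cvtColor(p,cv2.COLOR_RGB2HSV);m=(cv2.inRange(h,(45,100,40),(80,255,255))>0)&(d>0);print(m.sum(),np.median(P[m],0))
E
```

```text
[ 217   70   51   55 2201] [242.00318037  96.74102681]
2192 0.2504570728068609 [0.47585121 0.13020229 0.247977  ]
[0.47548276 0.13028843 0.24821934] [0.03262445 0.03242488 0.00447546]
((242.0023193359375, 96.73896789550781), (50.30129623413086, 53.86450958251953), 161.58676147460938) [0.47578899 0.13025399 0.248     ]
[0.4431953  0.05692724 0.32103265] []
159 [0.46975934 0.12728883 0.24831179]
```

{"name": "carry_out", "arguments": {"plan": [[[0, 0, 0, 0.037, -0.012, 0.015, 0], [0, 0, 0, 0.075, -0.024, 0.03, 0], [0, 0, 0, 0.075, -0.024, 0.052, 0], [0, 0, 0, 0.075, -0.024, 0.062, 0], [0, 0, 0, 0.075, -0.024, 0.062, 0]]]}}

```text
time_s: 1.82
tool_pos: [0.4691, 0.1214, 0.2563]
tcp_rot: [0.905, 0.425, -0.003, -0.001]
ft_force: [0.4, 0.0, -0.3]
gripper_width: 0.0003
finger_force: 0.0
```

{"name": "carry_out", "arguments": {"plan": [[[0, 0, 0, 0, 0, 0.006, 0], [0, 0, 0, 0, 0, 0.012, 0], [0, 0, 0, 0, 0, 0.018, 0], [0, 0, 0, 0, 0, 0.02, 0], [0, 0, 0, 0, 0, 0.02, 0]]]}}

```text
time_s: 2.23
tool_pos: [0.4713, 0.1207, 0.2394]
tcp_rot: [0.905, 0.425, 0.0, 0.0]
ft_force: [-0.3, -1.0, 1.1]
gripper_width: 0.0005
finger_force: 0.7
```

Contact was made about 9 mm off centre, so I'll lift, recentre and press again.

{"name": "carry_out", "arguments": {"plan": [[[0, 0, 0, 0, 0, -0.016, 0], [0, 0, 0, 0.008, -0.005, -0.016, 0], [0, 0, 0, 0.008, -0.005, -0.008, 0], [0, 0, 0, 0.008, -0.005, 0.002, 0], [0, 0, 0, 0.008, -0.005, 0.002, 0]]]}}

```text
time_s: 2.65
tool_pos: [0.4712, 0.1311, 0.2346]
tcp_rot: [0.905, 0.425, -0.002, -0.001]
ft_force: [0.5, 0.2, 1.8]
gripper_width: 0.0003
finger_force: 0.7
```

{"name": "carry_out", "arguments": {"plan": [[[0, 0, 0, 0, 0, 0.003, 0], [0, 0, 0, 0, 0, 0.006, 0], [0, 0, 0, 0, 0, 0.006, 0], [0, 0, 0, 0, 0, 0.006, 0]]]}}

```text
time_s: 2.98
tool_pos: [0.472, 0.1308, 0.2309]
tcp_rot: [0.905, 0.425, -0.001, -0.0]
ft_force: [-0.9, -0.7, 1.4]
gripper_width: -0.0
finger_force: 0.8
```

Run:
```python
from h import *
s=readout.sense();print(s['time_s'],s['tool_pos'],s['ft_force'],s['finger_force'])
p,d=snap('side','s2');s=readout.sense();print(s['tool_pos'],s['ft_force'])
cv2.imwrite('pics/s2c.png',cv2.resize(cv2.imread('pics/s2.png')[170:310,260:360],(500,600)[::1],interpolation=2)[:600])
P,p,d=cloud('s2')
m=(d>0)&(abs(P[...,0]-.472)<.03)&(abs(P[...,1]-.13)<.03);h,e=np.histogram(P[m][:,2],bins=np.arange(.1,.16,.002));print(h)
```

```text
2.9833 [0.47199431 0.13084985 0.2309312 ] [-0.94739417 -0.67646671  1.37278679] 0.8219259046018124
[0.47216982 0.13082152 0.2311879 ] [-0.94511673  0.14983558  1.54334094]
[ 6 11 14  7 14  8 13 13 29 25  2  0  8 11 24  5  4  5  4  3  4  6  5  3
  5  4  4  3  1]
```

View pics/s2c.png

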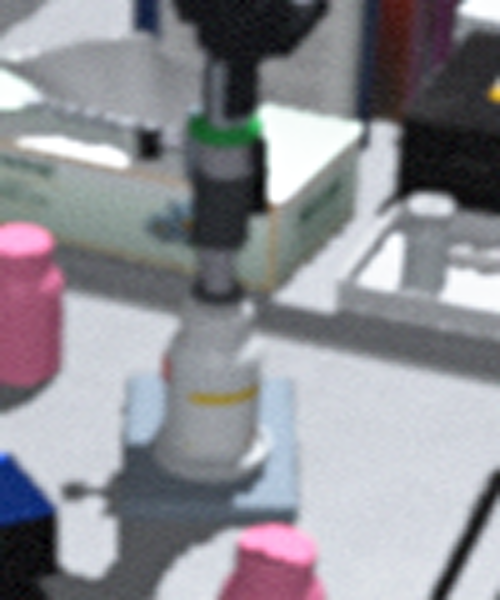

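The foot (crop 218,290) is a few mm above the cap. A sliver of the red dot shows on the bottle's left edge at (165,365). I'll press in small steps.

{"name": "carry_out", "arguments": {"plan": [[[0, 0, 0, 0, 0, 0.002, 0], [0, 0, 0, 0, 0, 0.004, 0], [0, 0, 0, 0, 0, 0.004, 0]]]}}

```text
time_s: 3.28
tool_pos: [0.4725, 0.1308, 0.2271]
tcp_rot: [0.905, 0.425, 0.0, 0.0]
ft_force: [-0.2, 0.2, 1.8]
gripper_width: -0.0003
finger_force: 0.9
```

{"name": "carry_out", "arguments": {"plan": [[[0, 0, 0, 0, 0, 0.001, 0], [0, 0, 0, 0, 0, 0.0015, 0], [0, 0, 0, 0, 0, 0.0015, 0]]]}}

```text
time_s: 3.53
tool_pos: [0.4725, 0.1308, 0.2258]
tcp_rot: [0.905, 0.425, 0.0, 0.0]
ft_force: [-0.0, 0.1, 1.8]
gripper_width: -0.0002
finger_force: 0.9
```

{"name": "carry_out", "arguments": {"plan": [[[0, 0, 0, 0, 0, 0.001, 0], [0, 0, 0, 0, 0, 0.0015, 0], [0, 0, 0, 0, 0, 0.0015, 0]]]}}

```text
time_s: 3.78
tool_pos: [0.4725, 0.1308, 0.2244]
tcp_rot: [0.905, 0.425, 0.0, 0.0]
ft_force: [-0.4, 0.4, 4.5]
gripper_width: -0.0003
finger_force: 1.7
```

The foot is on the cap (a step of about 1.7 N). I'll hold for over a second.

{"name": "carry_out", "arguments": {"plan": [[[0, 0, 0, 0, 0, 0.0003, 0], [0, 0, 0, 0, 0, 0.0003, 0], [0, 0, 0, 0, 0, 0.0003, 0], [0, 0, 0, 0, 0, 0.0003, 0], [0, 0, 0, 0, 0, 0.0003, 0]]]}}

```text
time_s: 4.2
tool_pos: [0.4725, 0.1308, 0.2241]
tcp_rot: [0.905, 0.425, 0.0, 0.0]
ft_force: [-0.8, -1.0, 4.0]
gripper_width: 0.0004
finger_force: 1.9
```

{"name": "carry_out", "arguments": {"plan": [[[0, 0, 0, 0, 0, 0, 0], [0, 0, 0, 0, 0, 0, 0], [0, 0, 0, 0, 0, 0, 0], [0, 0, 0, 0, 0, 0, 0], [0, 0, 0, 0, 0, 0, 0]]]}}

```text
time_s: 4.62
tool_pos: [0.4725, 0.1308, 0.2241]
tcp_rot: [0.905, 0.425, 0.0, 0.0]
ft_force: [-0.8, -1.5, 3.9]
gripper_width: -0.0002
finger_force: 1.9
```

{"name": "carry_out", "arguments": {"plan": [[[0, 0, 0, 0, 0, 0, 0], [0, 0, 0, 0, 0, 0, 0], [0, 0, 0, 0, 0, 0, 0], [0, 0, 0, 0, 0, 0, 0], [0, 0, 0, 0, 0, 0, 0]]]}}

```text
time_s: 5.03
tool_pos: [0.4725, 0.1308, 0.224]
tcp_rot: [0.905, 0.425, 0.0, 0.0]
ft_force: [-0.3, -0.6, 3.5]
gripper_width: -0.0001
finger_force: 1.9
```

{"name": "carry_out", "arguments": {"plan": [[[0, 0, 0, 0, 0, -0.006, 0], [0, 0, 0, 0, 0, -0.014, 0], [0, 0, 0, 0, 0, -0.022, 0], [0, 0, 0, 0, 0, -0.03, 0], [0, 0, 0, 0, 0, -0.05, 0]]]}}

```text
time_s: 5.45
tool_pos: [0.471, 0.131, 0.273]
tcp_rot: [0.905, 0.425, -0.002, -0.001]
ft_force: [-0.8, -0.2, -0.3]
gripper_width: -0.0001
finger_force: 0.0
```

{"name": "carry_out", "arguments": {"plan": [[[0, 0, 0, 0.02, 0.013, -0.02, 45], [0, 0, 0, 0.05, 0.033, -0.02, 45], [0, 0, 0, 0.08, 0.053, -0.02, 45], [0, 0, 0, 0.112, 0.075, -0.02, 45], [0, 0, 0, 0.112, 0.075, -0.02, 45]]]}}

```text
time_s: 5.87
tool_pos: [0.6067, 0.1704, 0.291]
tcp_rot: [0.905, 0.425, -0.0, -0.001]
ft_force: [-1.4, -0.8, -1.6]
gripper_width: 0.0387
finger_force: 0.0
```

Run:
```python
from h import *
readout.sense();snap('wrist','w0');snap('wrist','w2');s=readout.sense();print(s['time_s'],s['tool_pos'],s['gripper_width'],np.load('w2.npz')['k'])
```

```text
5.9667 [0.60221247 0.16950105 0.29229869] 0.038221553455129516 [320.98209873 320.98209873 281.43060166 207.68885156]
```

View pics/w2.png

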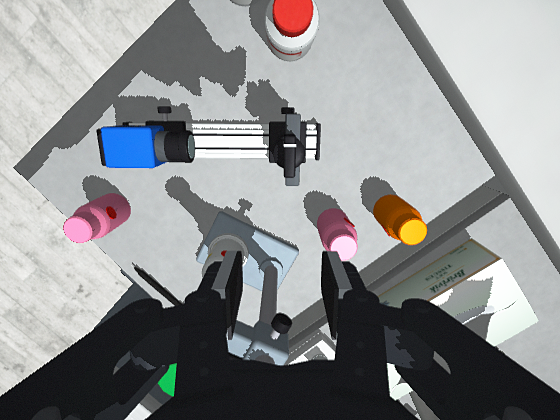

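The wrist view shows the knob bar at (290,150) with its long side vertical, the blue camera at (132,148), the rail horizontal, and the red dot on the bottle at about (223,252), right beside the left finger. The button at (170,378) is up again.

Run:
```python
from h import *
P,p,d=cloud('w2');hsv=cv2.cvtColor(p,cv2.COLOR_RGB2HSV)
v,u=np.mgrid[:420,:560]
m=(d>0)&(P[...,2]>.157)&(P[...,2]<.168)&(u>255)&(u<330)&(v>90)&(v<200);q=P[m]
print('knob',len(q),cv2.minAreaRect((q[:,:2]*1000).astype(np.float32)),np.median(q[:,2]),u[m].min(),u[m].max(),v[m].min(),v[m].max())
m=(d>0)&(cv2.inRange(hsv,(100,150,40),(125,255,255))>0)&(P[...,2]>.098)&(P[...,2]<.108)&(u<200)
print('cam',cv2.minAreaRect((P[m][:,:2]*1000).astype(np.float32)))
m=(d>0)&(P[...,2]>.014)&(P[...,2]<.026)&(u>195)&(u<330)&(v>110)&(v<172);r=P[m][:,:2]
print('rail',cv2.minAreaRect((r*1000).astype(np.float32)))
m=(d>0)&((hsv[...,0]<8)|(hsv[...,0]>172))&(hsv[...,1]>120)&(u>205)&(u<240)&(v>235)&(v<275)
q=P[m];print('dot',m.sum(),q.mean(0),q.min(0),q.max(0),u[m].min(),u[m].max(),v[m].min(),v[m].max())
m=(d>0)&(u>200)&(u<250)&(v>230)&(v<275);q=P[m]
q=q[(q[:,2]>.035)&(q[:,2]<.085)&(np.hypot(q[:,0]-.473,q[:,1]-.13)<.035)];print('body',len(q))
from scipy.optimize import least_squares
s=least_squares(lambda c:np.hypot(q[:,0]-c[0],q[:,1]-c[1])-.0225,[.473,.13],loss='soft_l1',f_scale=.001);print(s.x)
```

```text
knob 497 ((633.4150390625, 193.9435577392578), (35.675045013427734, 9.443251609802246), 50.435272216796875) 0.16195474588070694 284 295 135 177
cam ((506.9455261230469, 300.3043518066406), (40.86811065673828, 53.01026916503906), 50.29916763305664)
rail ((607.3829345703125, 222.8938751220703), (53.95921325683594, 159.3966827392578), 49.72624588012695)
dot 20 [0.49327508 0.14634238 0.08083499] [0.49100013 0.14443736 0.07566349] [0.49477734 0.14862347 0.08526125] 221 225 251 255
body 393
[0.47588185 0.13068904]
```

The dot is half hidden by the finger, so I'll shift sideways for one clear look.

{"name": "carry_out", "arguments": {"plan": [[[0, 0, 0, -0.01, 0.03, 0, 45], [0, 0, 0, -0.02, 0.055, 0, 45], [0, 0, 0, -0.02, 0.055, 0, 45], [0, 0, 0, -0.02, 0.055, 0, 45]]]}}

```text
time_s: 6.3
tool_pos: [0.6306, 0.1174, 0.2948]
tcp_rot: [0.906, 0.424, 0.0, -0.0]
ft_force: [0.6, 0.3, -0.2]
gripper_width: 0.0388
finger_force: 0.0
```

Run:
```python
from h import *
from scipy.optimize import least_squares
snap('wrist','w3');s=readout.sense();print(s['time_s'],s['tool_pos'])
P,p,d=cloud('w3');hsv=cv2.cvtColor(p,cv2.COLOR_RGB2HSV);v,u=np.mgrid[:420,:560]
r=np.hypot(P[...,0]-.4757,P[...,1]-.1305)
m=(d>0)&((hsv[...,0]<10)|(hsv[...,0]>170))&(hsv[...,1]>100)&(r<.04)&(P[...,2]>.05)&(P[...,2]<.1)
q=P[m];print('dot',m.sum(),q.mean(0),(q.min(0)+q.max(0))/2,q.min(0),q.max(0),u[m].min(),u[m].max(),v[m].min(),v[m].max())
a=np.degrees(np.arctan2(q[:,1]-.1305,q[:,0]-.4757));print('ang',a.min(),a.mean(),a.max())
b=P[(d>0)&(r<.035)&(P[...,2]>.04)&(P[...,2]<.085)];f=least_squares(lambda c:np.hypot(b[:,0]-c[0],b[:,1]-c[1])-.0225,[.4757,.1305],loss='soft_l1',f_scale=.001);print('body',len(b),f.x)
k=(d>0)&(P[...,2]>.157)&(P[...,2]<.168)&(np.hypot(P[...,0]-.633,P[...,1]-.194)<.03)
print('knob',k.sum(),cv2.minAreaRect((P[k][:,:2]*1000).astype(np.float32)) if k.sum()>9 else 0)
c=(u[m].mean(),v[m].mean()) if m.any() else (170,250)
y,x=int(c[1]),int(c[0]);cv2.imwrite('pics/w3c.png',cv2.resize(cv2.imread('pics/w3.png')[max(0,y-60):y+60,max(0,x-80):x+80],(800,600),interpolation=2))
```

```text
6.35 [0.63021987 0.11843664 0.29483565]
dot 79 [0.49613533 0.14110606 0.08002362] [0.49631291 0.1408251  0.07853883] [0.49229586 0.13357114 0.0698509 ] [0.50032997 0.14807905 0.08722675] 175 188 232 240
ang 7.375846281729951 27.44147937332504 46.64791646831561
body 556 [0.47594438 0.13072101]
knob 543 ((633.0552368164062, 193.80699157714844), (35.195457458496094, 10.349956512451172), 49.97066116333008)
```

View pics/w3c.png

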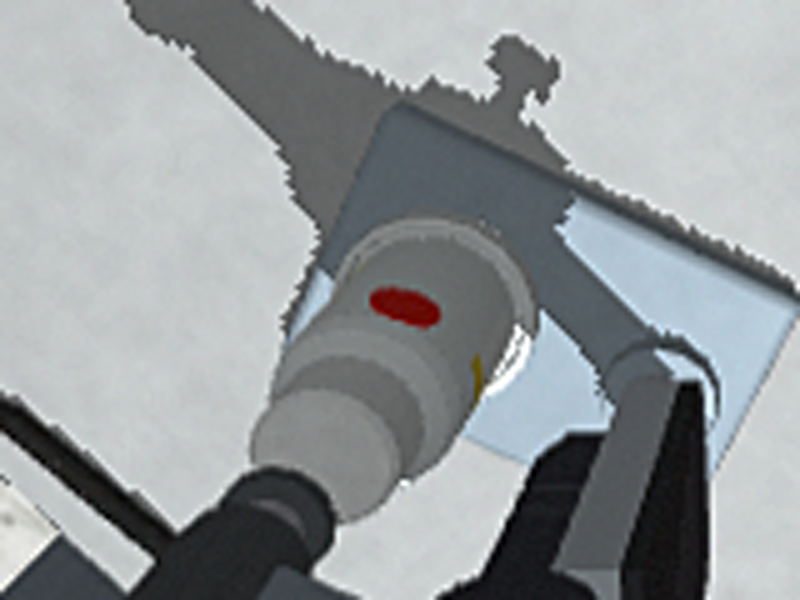

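The dot is clear in the crop at (405,307), at world (0.496, 0.141, 0.079). The mirror axis is at (0.633, 0.194) and the rail at -39.9°, so the mirror needs θ ≈ 30.5°. Next I'll go over the knob.

{"name": "carry_out", "arguments": {"plan": [[[0, 0, 0, 0.03, -0.023, 0.01, 45], [0, 0, 0, 0.06, -0.046, 0.03, 45], [0, 0, 0, 0.06, -0.046, 0.06, 45], [0, 0, 0, 0.06, -0.046, 0.09, 45], [0, 0, 0, 0.06, -0.046, 0.09, 45]]]}}

```text
time_s: 6.77
tool_pos: [0.629, 0.1958, 0.198]
tcp_rot: [0.905, 0.426, -0.005, -0.002]
ft_force: [-1.0, 0.2, -0.6]
gripper_width: 0.0384
finger_force: 0.0
```

Run:
```python
from h import *
snap('wrist','w4');s=readout.sense();print(s['time_s'],s['tool_pos'],2*np.degrees(np.arctan2(s['tcp_rot'][1],s['tcp_rot'][0])))
```

```text
6.8167 [0.63066555 0.19528481 0.20128749] 50.41527164202523
```

{"name": "carry_out", "arguments": {"plan": [[[0, 0, 0, 0, 0, 0, 45], [0, 0, 0, 0, 0, 0, 45], [0, 0, 0, 0, 0, 0, 45]]]}}

```text
time_s: 7.07
tool_pos: [0.6353, 0.1942, 0.207]
tcp_rot: [0.905, 0.425, 0.002, 0.001]
ft_force: [-0.4, -0.5, 0.1]
gripper_width: 0.0384
finger_force: 0.0
```

Run:
```python
from h import *
s=readout.sense();print(s['tool_pos'],s['tcp_rot'],2*np.degrees(np.arctan2(s['tcp_rot'][1],s['tcp_rot'][0])))
snap('wrist','w4');P,p,d=cloud('w4')
k=(d>0)&(P[...,2]>.157)&(P[...,2]<.168)&(np.hypot(P[...,0]-.633,P[...,1]-.194)<.03)
print('knob',k.sum(),cv2.minAreaRect((P[k][:,:2]*1000).astype(np.float32)) if k.sum()>9 else 0)
```

```text
[0.63528371 0.19419757 0.20702238] [9.05244410e-01 4.24884887e-01 2.22893700e-03 6.49985550e-04] 50.28689972937983
knob 862 ((633.62939453125, 194.37847900390625), (35.888145446777344, 9.716832160949707), 49.73458480834961)
```

View pics/w4.png

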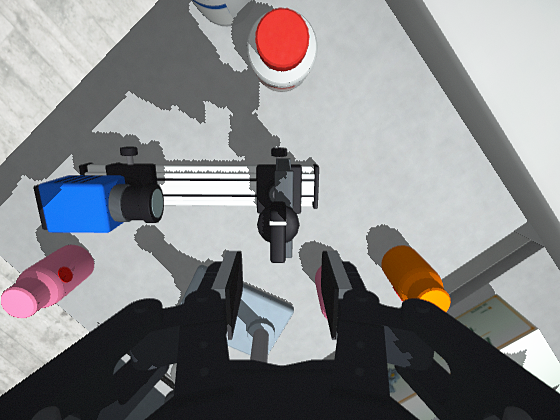

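The knob at (278,240) is centred between the fingers. I'll descend and grip.

{"name": "carry_out", "arguments": {"plan": [[[0, 0, 0, 0, -0.001, 0.025, 45], [0, 0, 0, 0, -0.001, 0.045, 45], [0, 0, 0, 0, -0.001, 0.06, 45], [0, 0, 0, 0, -0.001, 0.06, 45], [0, 0, 0, 0, -0.001, 0.06, 45]]]}}

```text
time_s: 7.53
tool_pos: [0.6334, 0.1946, 0.1444]
tcp_rot: [0.905, 0.425, -0.0, -0.0]
ft_force: [-0.7, 0.3, 0.7]
gripper_width: 0.0385
finger_force: 0.0
```

{"name": "carry_out", "arguments": {"plan": [[[0, 0, 0, 0, 0, 0, 45], [0, 0, 0, 0, 0, 0, 45]]]}}

```text
time_s: 7.7
tool_pos: [0.6345, 0.1949, 0.1461]
tcp_rot: [0.905, 0.425, 0.002, 0.001]
ft_force: [-0.2, -0.5, 0.6]
gripper_width: 0.0382
finger_force: 0.0
```

{"name": "carry_out", "arguments": {"plan": [[[0, 0, 0, -0.001, 0, 0.002, 45], [0, 0, 0, -0.001, 0, 0.002, 0], [0, 0, 0, -0.001, 0, 0.002, 0], [0, 0, 0, -0.001, 0, 0.002, 0], [0, 0, 0, -0.001, 0, 0.002, 0]]], "squeeze": 40}}

```text
time_s: 8.12
tool_pos: [0.6324, 0.1944, 0.1425]
tcp_rot: [0.905, 0.425, 0.0, -0.0]
ft_force: [-2.3, 0.5, 3.5]
gripper_width: 0.0092
finger_force: 40.0
```

{"name": "carry_out", "arguments": {"plan": [[[0, 0, 0, 0, 0, 0, 0], [0, 0, 0, 0, 0, 0, 0], [0, 0, 0, 0, 0, 0, 0]]]}}

```text
time_s: 8.37
tool_pos: [0.6324, 0.1943, 0.1425]
tcp_rot: [0.905, 0.425, 0.0, -0.0]
ft_force: [-3.2, 0.6, 5.2]
gripper_width: 0.0091
finger_force: 40.3
```

{"name": "carry_out", "arguments": {"plan": [[[0, 0, -3, 0, 0, -0.001, 0], [0, 0, -6, 0, 0, -0.001, 0], [0, 0, -9, 0, 0, -0.001, 0], [0, 0, -12, 0, 0, -0.001, 0], [0, 0, -15, 0, 0, -0.001, 0]]]}}

```text
time_s: 8.78
tool_pos: [0.6322, 0.1945, 0.1426]
tcp_rot: [0.841, 0.541, -0.0, -0.001]
ft_force: [-2.4, 0.9, 1.5]
gripper_width: 0.0094
finger_force: 39.8
```

{"name": "carry_out", "arguments": {"plan": [[[0, 0, -4, 0, 0, 0, 0], [0, 0, -8, 0, 0, 0, 0], [0, 0, -12, 0, 0, 0, 0], [0, 0, -15, 0, 0, 0, 0], [0, 0, -15, 0, 0, 0, 0]]]}}

```text
time_s: 9.2
tool_pos: [0.632, 0.1946, 0.1426]
tcp_rot: [0.764, 0.646, -0.0, -0.001]
ft_force: [-3.6, 1.4, 2.0]
gripper_width: 0.0089
finger_force: 39.8
```

{"name": "carry_out", "arguments": {"plan": [[[0, 0, 0, 0, 0, 0, 0], [0, 0, 0, 0, 0, 0, 0], [0, 0, 0, 0, 0, 0, 0]]]}}

```text
time_s: 9.45
tool_pos: [0.632, 0.1945, 0.1426]
tcp_rot: [0.765, 0.644, -0.0, -0.001]
ft_force: [-4.2, 3.1, 0.2]
gripper_width: 0.0089
finger_force: 39.7
```

Run:
```python
from h import *
s=readout.sense();print(s['time_s'],s['tool_pos'],2*np.degrees(np.arctan2(s['tcp_rot'][1],s['tcp_rot'][0])),s['ft_torque'],s['ft_force'])
snap('wrist','w5');snap('side','s5');P,p,d=cloud('w5')
for lo,hi in((.100,.119),(.13,.1415)):
    k=(d>0)&(P[...,2]>lo)&(P[...,2]<hi)&(np.hypot(P[...,0]-.633,P[...,1]-.194)<.05)
    print(k.sum(),cv2.minAreaRect((P[k][:,:2]*1000).astype(np.float32)) if k.sum()>9 else 0)
a=cv2.imread('pics/w5.png');b=cv2.imread('pics/s5.png')[170:310,180:340]
cv2.imwrite('pics/e.png',np.hstack([cv2.resize(a,(400,300)),cv2.resize(b,(343,300),interpolation=2)]))
```

```text
9.45 [0.63197168 0.19454986 0.14256811] 80.24578266147148 [ 0.46591896  0.64159374 -0.15835463] [-4.1753236   3.0774155   0.19510312]
1262 ((640.5228271484375, 213.27870178222656), (30.366268157958984, 13.775728225708008), 80.92383575439453)
293 ((634.6787719726562, 204.14112854003906), (15.549532890319824, 28.233989715576172), 81.4330062866211)
```

View pics/e.png

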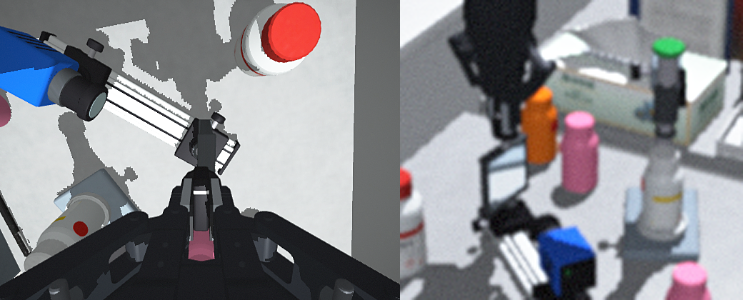

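The mirror frame measures 80.9° against the 80.6° target, so it is aligned. The knob is gripped, the button is fully up and the bottle stands in its seat. I'll hand the job in.

```bash
python3 -c "
from workcell import job;print(job.close_job())"
```

```text
the job is handed in; nothing more can be done
None
```

The job is handed in: the gauge foot rested on the cap for about 1.25 s and the gauge rose again, and the arm still holds the mirror at about 0.53 rad, which by my measurements points the camera's view at the red dot (I had no picture from that camera to confirm it).

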